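# Prove the weld jig's two part-present switches

## Robot

A 6-joint arm with a two-finger parallel gripper is mounted at the origin on the work surface. World frame = base frame: x ahead of the robot, y to its left, z up, the work surface at z = 0. Lengths are in m, angles in rad, forces in N, time in s.
With the tool pointing down it reaches from about 0.35 to 0.975 m from the base axis. Payload 4.9 kg.
Tool frame: the origin (TCP) lies on the mounting face of the last link; the fingertips stand 173 mm ahead of it and the grasp point (between the pads) lies 155 mm ahead of it (tcp_to_grasp is the distance from the TCP to the grasp point, in m); z points along the fingers, y is the line along which they close (so a half turn about z gives the same grasp; the last joint's range is limited). The gripper opens to 85 mm and grips with 20 to 120 N. Pads are 22 mm wide; open, the fingers measure 114 mm over their backs; the gripper's body (76 mm by 85 mm) begins 54 mm behind the grasp point. The pads swing forward as they close: fully open they stand 13 mm farther back than shut.
Start: joints at [-1.382, 0.053, 1.613, -0, 1.476, -0.119], TCP at [0.189, -0.596, 0.405] pointing down, gripper open.
Joint ranges: [-3.01, 3.01], [-1.01, 2.22], [0.06, 2.58], [-1.02, 4.17], [0.09, 2.62], [-3.14, 3.14]. Speed limits (rad/s): [2.57, 2.57, 3.14, 3.14, 3.14, 3.14].

## Interface

Orientations are given as a rotation vector (axis times angle).
In Python, from station import get_obs, get_image, calibration, finish_job, tcp_to_grasp gives the robot as it stands. The module is installed in compiled form; this text tells all that it offers.
- The arm moves only by the tool arm_command, never from a script. Its argument "plan" is a list that holds one entry, the list of rows, each a list of 6 numbers: the shift along the tool's x, y, z in cm, then the turn, a rotation vector about the tool's x, y, z in rad. A call has 1 to 12 rows; each row is the pose to reach, as a shift and turn from the pose commanded when the call began, along the tool's axes at that moment; what a row does not reach only later rows make up. A row lasts 1/12 s, in which the tool goes at most 41.7 mm and 7.16 degrees, less where a joint would pass 70% of its speed; a pose out of reach is approached as far as the arm can. A call with a gripper value outside its range is refused whole. "gripper" is the closure, from -1 (fully open) to 1 (shut), set as the call begins (left out, the last holds). The fingers move at their own pace and stop on an object; "force" is the grip in N (left out, the last holds). Time passes only in rows, so rows that repeat a pose let the fingers close. It gives the time, the measured TCP pose, the force, the opening and the grip force at its end, in the units of the state.
- get_obs(): the state, without advancing time (a new reading comes with each control period).
- get_image(name): name is "side" or "top"; returns (picture, depth): 384x512x3 uint8, blue, green, red; 384x512 float32, m along the optical axis (not along the pixel's ray), 0 where there is no reading.
- calibration(name): a dict with "fx", "fy", "cx", "cy" (pixels), "pose" (4x4, takes a point from camera to world coordinates). Camera axes: x right, y up, looking along -z (the intrinsics and any distortion apply to the point x, -y, -z); pixel columns grow to the right and rows downward; lengths in m; the calibration is good to about 2 mm. A picture is of the moment at which its call begins. calibration takes no time and is no camera call.
- finish_job(): hands the job in; it is judged then, once.
The state is a dict: "t": time; "q": joint angles; "dq": joint speeds; "effort": joint torques, N m; "tool_pos": TCP position; "tool_rot": TCP orientation; "contact_force": force on the tool from outside, world axes, zero at the start; "wrist_torque": the same for the moment, N m; "opening": finger opening in m; "grip_force": force on a finger pad.
Only numpy, scipy, OpenCV 4.12 (cv2) and the standard library are available. Lean on these libraries where they do the work, as an engineer would, in place of code of your own. Each camera call takes 0.05 s, during which the arm holds its last target. There are 200 camera calls.

## Task

Take the turned steel test punch from its wooden pad and with its foot push the sprung plunger of the low switch all the way in until it meets its stop, hold it there for about a second and let it spring back; then do the same to the tall switch. Press firmly but do not ram the switches. Finally stand the punch upright again near the middle of its wooden pad, and leave everything else on the table where it is.

Things in the scene. Friction and masses are not known exactly. Their poses are not given: they have to be found in the camera images.
- punch: turned steel test punch, round, standing upright: 105 mm tall; foot 26 mm across from 0 to 44 mm height, handle 22 mm across from 48 to 98 mm, tapering above; about 0.3 kg. Origin: centre of the foot's flat underside; z up along its axis. Grip the handle around 75 mm height with the fingers along its axis
- pad: square wooden pad 80 x 80 x 12 mm fixed to the table, the punch's place. Origin: centre of its underside (the punch stands 12 mm above it)
- low_switch: low part-present switch: grey post 50 x 50 mm, 50 mm high, carrying an aluminium barrel 56 mm outside, 38 mm bore, 70 mm long, whose axis leans 36 degrees from vertical; rim centre at local (-42, 0, 112) mm (origin: centre of its foot's underside; local -x is the side the barrel opens to; a 90 x 80 x 12 foot plate on the table, fixed)
- tall_switch: tall part-present switch: grey post 50 x 50 mm, 102 mm high, carrying an aluminium barrel 56 mm outside, 38 mm bore, 70 mm long, whose axis leans 30 degrees from vertical; rim centre at local (-40, 0, 165) mm (origin: centre of its foot's underside; local -x is the side the barrel opens to; a 90 x 80 x 12 foot plate on the table, fixed)
- low_face (a point): centre of the outer face of the low switch's plunger, moving with it; the local z axis points OUT along the barrel's axis (up and towards local -x), so the push is along local -z. The plunger is 35 mm across with a black rubber cap that gives about 1 mm for every 8 N; sprung out, its face lies 18 mm below the barrel's rim
- tall_face (a point): centre of the outer face of the tall switch's plunger, moving with it; the local z axis points OUT along the barrel's axis (up and towards local -x), so the push is along local -z. The plunger is 35 mm across with a black rubber cap that gives about 1 mm for every 8 N; sprung out, its face lies 18 mm below the barrel's rim
- low_plunger (a joint): travel of the low switch's plunger in m: 0 sprung out, growing as it is pushed in. Stroke set in the shop, somewhere from 9 to 18 mm; the spring needs 4 N to start and up to about 13 N at the end of the stroke, then a stop is felt as a much steeper rise of force (the rubber cap only). Ramming is above 45 N
- tall_plunger (a joint): the same for the tall switch: own stroke, somewhere from 9 to 18 mm, same kind of spring and stop
- spacer: bystander: dark steel block 45 x 30 x 20 mm lying beside the pad; origin centre of underside
- nozzle: bystander: copper tube 24 mm across, 65 mm tall, standing between the switches; origin centre of underside
- gusset: bystander: dark steel angle bracket, foot 100 x 70 x 8 mm with a 78 mm high upright at its far end, behind the nozzle; origin centre of underside
- brush: bystander: brush with wooden handle lying at the right
- hammer: bystander: hammer lying at the left
- spray: bystander: white bottle 72 mm across, 200 mm tall, far left; origin centre of underside
- discs: bystander: stack of black grinding discs 125 mm across, 18 mm high, far right; origin centre of underside
Not all that is in view belongs to the job. Of the things like the pad, leave any that is purple; of the rest the larger one is meant.

How it is judged:
On the way, in this order (a step that is already met when the one before it is completed fails the run):
1. the low switch's plunger is held against its stop by the punch (value of joint low_plunger above 0.0095 m and contact force between punch and low_switch above 4 N and value of joint tall_plunger below 0.002 m), for 0.5 s.
2. the low plunger has sprung back, and the tall switch's plunger is held against its stop by the punch (value of joint tall_plunger above 0.0145 m and contact force between punch and tall_switch above 4 N and value of joint low_plunger below 0.002 m), for 0.5 s.
At the end, for the whole second after the job is handed in: The punch stands upright (within 6 degrees) and at rest on its wooden pad, its axis within 32 mm of the pad's centre; both plungers are sprung out (less than 2 mm in); every bystander is within 30 mm of where it began (horizontal distance between punch and pad below 0.032 m and z of punch in the frame of pad between 0.009 and 0.015 m and angle between punch's own z axis and vertical below 0.1 rad and linear speed of punch below 0.02 m/s and value of joint each of low_plunger, tall_plunger below 0.002 m and distance of each of spacer, nozzle, gusset, brush, hammer, spray, discs from where it was at the start of the episode below 0.03 m); the robot touches nothing.
It fails at once if a switch is rammed: the punch bears on it with more than 45 N (contact force between punch and low_switch above 45 N or contact force between punch and tall_switch above 45 N).
It fails at once if the arm itself presses on a switch with more than 15 N (contact force between the arm and low_switch above 15 N or contact force between the arm and tall_switch above 15 N).
It fails at once if a bystander is shoved more than 30 mm (distance of any of spacer, nozzle, gusset, brush, hammer, spray, discs from where it was at the start of the episode above 0.03 m).
It also fails if it takes over 64 s, if anything falls off the work surface, if the arm or the gripper's body presses on something with over 40 N, if the wrist force passes 120 N, or if a joint passes its speed limit or range.

## Working session

There is one attempt and no reset: what is moved stays moved. The work goes in short steps, Python scripts to look and compute and a tool call to move; the robot and the scene stay as the last step left them, time stands still between calls to the robot, and variables do not carry over. Pictures are saved under pics/ and viewed, at most 10 in all, crops included, and the job is handed in when it is done.

Besides the shell and the picture viewer there is one more tool, called after "Emit:" by a JSON object that holds its "op" and its "data". arm_command: Moves the arm, as the interface text tells. Its arguments: {"type":"object","properties":{"plan":{"type":"array"},"gripper":{"type":"number"},"force":{"type":"number"}},"required":["plan"]}

```bash
mkdir -p pics; cat > h.py <<'E'
import numpy as np, cv2
from station import *
from scipy.spatial.transform import Rotation as R
def cloud(n):
    im,d=get_image(n); c=calibration(n)
    v,u=np.mgrid[:384,:512]
    P=np.stack([(u-c['cx'])/c['fx']*d,-(v-c['cy'])/c['fy']*d,-d],-1)
    T=np.array(c['pose']); W=P@T[:3,:3].T+T[:3,3]; W[d==0]=np.nan
    return im,W
E
python3 - <<'E'
from h import *
for n in('top','side'):
    im,W=cloud(n); cv2.imwrite(f'pics/{n}0.png',cv2.resize(im,None,fx=1.5,fy=1.5)); np.savez(f'{n}0.npz',im=im,W=W)
    print({k:v for k,v in calibration(n).items()})
o=get_obs();print(o)
E
```

```text
{'fx': 382.38937144753146, 'fy': 382.38937144753146, 'cx': 253.0568609899642, 'cy': 190.20572829287636, 'pose': array([[-0.00364019,  0.99947888, -0.03207352,  0.49703339],
       [-0.99994218, -0.00331358,  0.01023058, -0.01071863],
       [ 0.01011897,  0.0321089 ,  0.99943315,  1.26240806],
       [ 0.        ,  0.        ,  0.        ,  1.        ]])}
{'fx': 416.25083081912805, 'fy': 416.25083081912805, 'cx': 256.67942375265636, 'cy': 191.99056639965238, 'pose': array([[-0.789713  ,  0.42522929, -0.44219163,  0.08042537],
       [-0.61341064, -0.5578881 ,  0.55900649,  0.59094044],
       [-0.00898751,  0.71269974,  0.70141165,  0.89549721],
       [ 0.        ,  0.        ,  0.        ,  1.        ]])}
{'t': 0.1, 'q': array([-1.38199697e+00,  5.33143736e-02,  1.61416318e+00,  1.61829152e-05,
        1.47600724e+00, -1.19016738e-01]), 'dq': array([ 0.0009061 , -0.00049207, -0.0028312 , -0.00101708, -0.00085483,
        0.00132203]), 'effort': array([-3.23036447e-04, -3.94906354e+01, -3.71364462e+01, -1.41345463e-04,
        3.92082991e-03, -7.54295058e-06]), 'tool_pos': array([ 0.18930756, -0.59538617,  0.40356718]), 'tool_rot': array([-3.10258869e+00, -4.81317375e-01,  7.83465496e-05]), 'contact_force': array([0.14836833, 0.07914186, 0.07570473]), 'wrist_torque': array([-0.01339642, -0.02749075,  0.04225985]), 'grip_force': 0.0, 'opening': 0.08558673240430716}
```

View pics/top0.png

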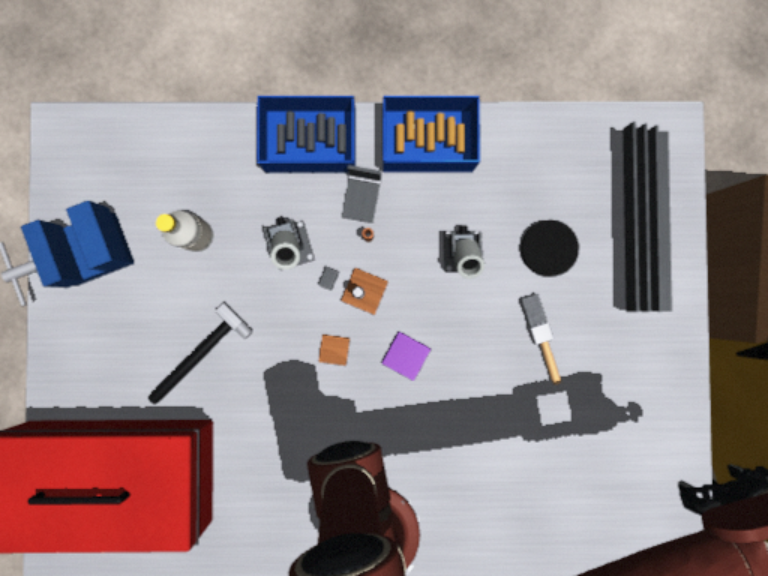

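View pics/side0.png

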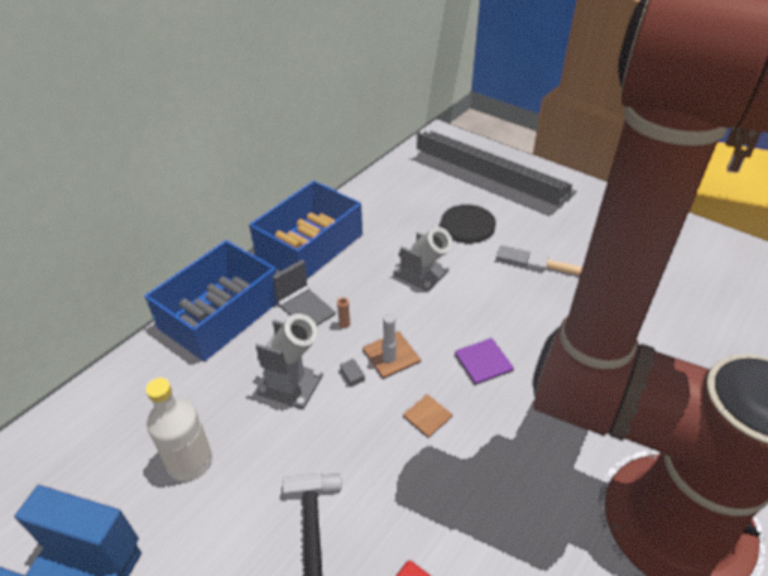

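The top view shows the tall switch at px (287,245) and the low switch at (465,255). The punch stands at (355,290) on the larger wooden pad (365,290). A smaller wooden pad and a purple one are decoys.

```bash
python3 - <<'E'
from h import *
rows=[]
for n,cs in(('top',[(191,162),(309,166),(242,194)]),('side',[(197,232),(287,165),(261,232)])):
    im=np.load(n+'0.npz')['im']
    r=[]
    for (u,v) in cs:
        a=cv2.resize(im[v-32:v+32,u-32:u+32],(266,266),interpolation=cv2.INTER_CUBIC); r.append(a)
    rows.append(np.hstack(r))
cv2.imwrite('pics/crop.png',np.vstack(rows))
D=np.load('top0.npz');W=D['W'];im=D['im']
for nm,(u,v) in dict(tall=(191,166),low=(309,170),punch=(239,194)).items():
    p=W[v-40:v+40,u-40:u+40].reshape(-1,3); 
    for lo,hi in((.03,.06),(.06,.09),(.09,.105),(.105,.125),(.125,.15),(.15,.19)):
        q=p[(p[:,2]>lo)&(p[:,2]<hi)]
        if len(q)>3: print(nm,lo,len(q),q.mean(0).round(4),q.min(0).round(3),q.max(0).round(3))
t=W[:,:,2]; print('table',np.nanmedian(t[200:250,380:460]))
E
```

```text
tall 0.03 4 [0.6169 0.1439 0.0463] [0.615 0.142 0.035] [0.62  0.147 0.056]
tall 0.06 35 [0.6627 0.1727 0.071 ] [0.617 0.136 0.062] [0.678 0.19  0.089]
tall 0.09 81 [0.6478 0.1747 0.1012] [0.618 0.136 0.09 ] [0.665 0.202 0.105]
tall 0.105 42 [0.6412 0.1676 0.1169] [0.618 0.136 0.105] [0.664 0.203 0.125]
tall 0.125 209 [0.6159 0.165  0.1378] [0.575 0.135 0.125] [0.666 0.206 0.15 ]
tall 0.15 262 [0.5967 0.16   0.1624] [0.566 0.133 0.15 ] [0.627 0.187 0.18 ]
low 0.03 110 [ 0.6375 -0.2005  0.0459] [ 0.594 -0.231  0.03 ] [ 0.663 -0.173  0.059]
low 0.06 155 [ 0.6171 -0.2013  0.0779] [ 0.563 -0.236  0.06 ] [ 0.645 -0.174  0.09 ]
low 0.09 184 [ 0.5789 -0.2052  0.0975] [ 0.55  -0.229  0.09 ] [ 0.621 -0.178  0.105]
low 0.105 140 [ 0.5866 -0.2047  0.1157] [ 0.555 -0.235  0.105] [ 0.61  -0.179  0.125]
low 0.125 17 [ 0.5905 -0.2048  0.1268] [ 0.587 -0.219  0.125] [ 0.596 -0.189  0.13 ]
punch 0.03 29 [0.6009 0.0244 0.0457] [ 0.508 -0.011  0.03 ] [0.653 0.147 0.06 ]
punch 0.06 27 [0.6246 0.034  0.0689] [ 0.511 -0.011  0.06 ] [0.65  0.143 0.089]
punch 0.09 7 [0.6105 0.1211 0.0974] [0.511 0.017 0.094] [0.643 0.142 0.101]
punch 0.105 46 [0.5322 0.0337 0.1158] [0.511 0.011 0.109] [0.638 0.14  0.123]
punch 0.125 8 [0.6189 0.1374 0.1321] [0.607 0.135 0.125] [0.63  0.138 0.149]
punch 0.15 9 [0.5911 0.1336 0.1615] [0.58  0.133 0.155] [0.603 0.134 0.168]
table 0.0005825398427113937
```

View pics/crop.png

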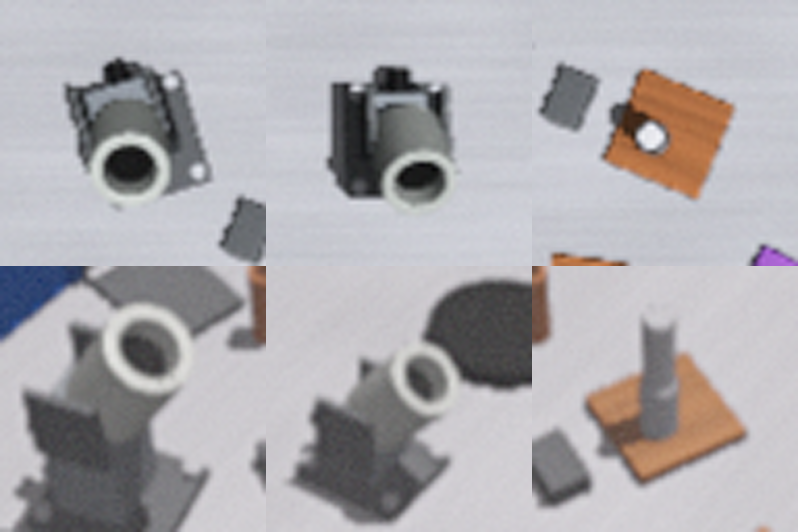

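```bash
cat > ring.py <<'E'
from h import *
# ring pixels -> plane fit + ellipse centres -> two-view triangulation
seeds={'tall':((191,166),(197,226),.12),'low':((312,174),(291,161),.075)}
def ray(n,u,v):
    c=calibration(n);T=np.array(c['pose'])
    d=T[:3,:3]@np.array([(u-c['cx'])/c['fx'],-(v-c['cy'])/c['fy'],-1]);return T[:3,3],d/np.linalg.norm(d)
def tri(rs):
    A=sum(np.eye(3)-np.outer(d,d) for o,d in rs);b=sum((np.eye(3)-np.outer(d,d))@o for o,d in rs)
    x=np.linalg.solve(A,b);return x,[np.linalg.norm((np.eye(3)-np.outer(d,d))@(x-o)) for o,d in rs]
if __name__=='__main__':
  for nm,(a,b,zl) in seeds.items():
    rs=[];pts=[]
    for n,(u,v) in(('top',a),('side',b)):
        D=np.load(n+'0.npz');im=D['im'];W=D['W'];g=im.min(2).astype(int)
        m=np.zeros(g.shape,np.uint8);s=np.s_[v-20:v+21,u-20:u+21]
        q=W[s]; m[s]=((g[s]>165)&(q[...,2]>zl)).astype(np.uint8)
        k,l,st,_=cv2.connectedComponentsWithStats(m); j=1+np.argmax(st[1:,4]); m=(l==j).astype(np.uint8)
        cn,h=cv2.findContours(m,cv2.RETR_CCOMP,cv2.CHAIN_APPROX_NONE)
        cn=sorted(cn,key=len)[::-1]
        for c in cn[:2]:
            if len(c)>5: print(nm,n,len(c),cv2.fitEllipse(c))
        e=cv2.fitEllipse(cv2.convexHull(cn[0])); rs.append(ray(n,*e[0])); pts.append(W[m>0])
    x,r=tri(rs);print(nm,'tri',x.round(4),np.round(r,4))
    for p in pts+[np.vstack(pts)]:
        for _ in range(4):
            c0=p.mean(0);_,_,V=np.linalg.svd(p-c0);nn=V[2]*np.sign(V[2][2]);e=(p-c0)@nn
            p=p[abs(e)<max(.003,2*e.std())*1.0]
        print(' plane n',nn.round(3),'c',c0.round(4),'lean',np.degrees(np.arccos(nn[2])).round(1),'yaw',np.degrees(np.arctan2(nn[1],nn[0])).round(1),len(p),e.std().round(4))
E
python3 ring.py
python3 - <<'E'
from h import *
from ring import ray,tri
# pad (brown) in top, punch handle
D=np.load('top0.npz');im=D['im'];W=D['W'];hsv=cv2.cvtColor(im,cv2.COLOR_BGR2HSV)
m=cv2.inRange(hsv,(3,90,60),(22,255,255));m[:,:215]=0;m[:170]=0;m[214:]=0;m[:,275:]=0
c=max(cv2.findContours(m,0,1)[0],key=cv2.contourArea);r=cv2.minAreaRect(cv2.convexHull(c));print(r)
o,d=ray('top',*r[0]);print('pad',(o+d*(.012-o[2])/d[2]).round(4))
for n,(u,v) in(('top',(239,194)),('side',(261,232))):
    W=np.load(n+'0.npz')['W'];p=W[v-32:v+28,u-14:u+15].reshape(-1,3)
    for lo,hi in((.025,.05),(.065,.105),(.105,.125)):
        q=p[(p[:,2]>lo)&(p[:,2]<hi)];print(n,lo,len(q),np.median(q,0).round(4),q.min(0).round(3),q.max(0).round(3))
E
```

```text
tall top 51 ((189.87704467773438, 170.6831817626953), (16.998180389404297, 18.094810485839844), 97.40292358398438)
tall top 39 ((189.83535766601562, 170.39926147460938), (13.346420288085938, 14.714705467224121), 95.70768737792969)
tall side 61 ((200.3207550048828, 219.2115478515625), (19.05976104736328, 22.86297035217285), 128.59420776367188)
tall side 43 ((200.26341247558594, 219.37997436523438), (14.259763717651367, 16.82379913330078), 129.22706604003906)
tall tri [0.5899 0.16   0.164 ] [0.0013 0.0013]
 plane n [-0.485 -0.12   0.866] c [0.5877 0.1589 0.1653] lean 30.0 yaw -166.2 125 0.0016
 plane n [-0.471 -0.144  0.87 ] c [0.5901 0.1612 0.1658] lean 29.5 yaw -163.0 198 0.0013
 plane n [-0.477 -0.136  0.868] c [0.589  0.1606 0.1655] lean 29.8 yaw -164.1 310 0.0014
low top 47 ((314.07952880859375, 177.69166564941406), (14.627165794372559, 17.563983917236328), 70.27883911132812)
low top 37 ((313.8507385253906, 177.5236053466797), (11.77386474609375, 14.700304985046387), 83.434814453125)
low side 47 ((292.5379943847656, 159.33628845214844), (13.403534889221191, 19.20182228088379), 140
[... 336 characters left out ...]
6.4 yaw -178.7 104 0.0016
 plane n [-0.593 -0.004  0.805] c [ 0.5721 -0.2051  0.1128] lean 36.4 yaw -179.6 198 0.0015
((242.3994140625, 193.5414276123047), (24.23077392578125, 23.615388870239258), 22.619861602783203)
pad [0.5264 0.0114 0.012 ]
top 0.025 4 [0.5147 0.0107 0.0356] [0.508 0.009 0.025] [0.524 0.019 0.048]
top 0.065 2 [0.5139 0.0143 0.091 ] [0.511 0.011 0.088] [0.517 0.017 0.094]
top 0.105 41 [0.5196 0.0199 0.116 ] [0.511 0.011 0.109] [0.529 0.032 0.12 ]
side 0.025 53 [0.5159 0.0335 0.0381] [0.509 0.022 0.026] [0.529 0.038 0.05 ]
side 0.065 88 [0.5165 0.0311 0.0858] [0.512 0.018 0.066] [0.53  0.035 0.104]
side 0.105 63 [0.5208 0.0274 0.1156] [0.513 0.016 0.106] [0.532 0.035 0.121]
```

```bash
cat >> h.py <<'E'
def axis(lean,yaw):
    l,y=np.radians([lean,yaw]);return np.array([np.sin(l)*np.cos(y),np.sin(l)*np.sin(y),np.cos(l)])
def Rt(ax):  # tool z = -ax, tool x near world +x
    z=-ax;x=np.array([1.,0,0]);x-=z*(x@z);x/=np.linalg.norm(x);return np.c_[x,np.cross(z,x),z]
AX=dict(up=np.array([0,0,1.]),low=axis(36,-180),tall=axis(30,-164.5))
RIM=dict(low=np.array([.5725,-.2053,.112]),tall=np.array([.5895,.160,.165]))
def delta(pos,Rg,o=None):
    o=o or get_obs();R0=R.from_rotvec(o['tool_rot'])
    print('shift cm',(R0.inv().apply(pos-o['tool_pos'])*100).round(2),'turn',(R0.inv()*R.from_matrix(Rg)).as_rotvec().round(3))
E
python3 - <<'E'
from h import *
delta(np.array([.521,.022,.322]),Rt(AX['up']));print(tcp_to_grasp)
E
```

```text
shift cm [ 50.31 -48.77   8.26] turn [-0.002  0.     0.308]
0.1547
```

Emit:
{"op": "arm_command", "data": {"plan": [[[3,-3,0.5,0,0,0.02],[6,-6,1,0,0,0.05],[9,-8.8,1.5,0,0,0.08],[12,-11.7,2,0,0,0.1],[15,-14.6,2.5,0,0,0.12],[18,-17.5,3,0,0,0.14],[21,-20.4,3.5,0,0,0.16],[24,-23.3,4,0,0,0.18],[27,-26.2,4.5,0,0,0.2],[30,-29.1,5,0,0,0.22],[33,-32,5.5,0,0,0.24],[35,-34,6,0,0,0.26]]], "gripper": -1, "force": 60}}

```text
t: 1.1
tool_pos: [0.4204, -0.163, 0.3443]
tool_rot: [-3.14, -0.075, -0.001]
contact_force: [0.7, -1.4, 1.1]
opening: 0.0855
grip_force: 0.0
```

```bash
python3 - <<'E'
from h import *
o=get_obs();print(o['t'],o['tool_pos'],o['q'],o['contact_force'])
delta(np.array([.521,.022,.300]),Rt(AX['up']))
E
```

```text
1.1 [ 0.42040618 -0.16295827  0.34430713] [-5.35243816e-01 -3.41744260e-01  2.06860523e+00  5.80781018e-04
  1.41459972e+00  9.87545471e-01] [ 0.7405911  -1.43770373  1.10307022]
shift cm [ 10.93 -17.99   4.44] turn [-0.    -0.     0.048]
```

Emit:
{"op": "arm_command", "data": {"plan": [[[2,-3,0.7,0,0,0.01],[4,-6,1.4,0,0,0.02],[6,-9,2.1,0,0,0.03],[7.5,-12,2.8,0,0,0.04],[9,-15,3.5,0,0,0.048],[10.2,-17,4.2,0,0,0.048],[10.9,-18,4.4,0,0,0.048],[10.9,-18,4.4,0,0,0.048],[10.9,-18,4.4,0,0,0.048]]]}}

```text
t: 1.85
tool_pos: [0.5201, 0.0193, 0.3004]
tool_rot: [3.141, 0.001, -0.002]
contact_force: [-0.6, 0.6, 0.9]
opening: 0.0858
grip_force: 0.0
```

```bash
python3 - <<'E'
from h import *
o=get_obs();print(o['t'],o['tool_pos'],o['q'],o['contact_force'])
delta(np.array([.521,.022,.2417]),Rt(AX['up']))
E
```

```text
1.85 [0.52009579 0.01932845 0.30044711] [-1.05773623e-01 -1.10109308e-01  1.95154306e+00 -6.81314410e-04
  1.30120363e+00  1.46457112e+00] [-0.5592073   0.62759722  0.89615435]
shift cm [ 0.1  -0.27  5.87] turn [0.001 0.001 0.001]
```

Emit:
{"op": "arm_command", "data": {"plan": [[[0.1,-0.2,1,0,0,0],[0.1,-0.2,2,0,0,0],[0.1,-0.2,3,0,0,0],[0.1,-0.2,4,0,0,0],[0.1,-0.2,5,0,0,0],[0.1,-0.2,5.6,0,0,0],[0.1,-0.2,5.9,0,0,0],[0.1,-0.2,5.9,0,0,0],[0.1,-0.2,5.9,0,0,0]]]}}

```text
t: 2.6
tool_pos: [0.5213, 0.0214, 0.2417]
tool_rot: [-3.142, 0.0, -0.0]
contact_force: [-0.6, 0.0, -0.6]
opening: 0.0855
grip_force: 0.0
```

Emit:
{"op": "arm_command", "data": {"plan": [[[0,0,0,0,0,0],[0,0,0,0,0,0],[0,0,0,0,0,0],[0,0,0,0,0,0],[0,0,0,0,0,0],[0,0,0,0,0,0],[0,0,0,0,0,0],[0,0,0,0,0,0],[0,0,0,0,0,0],[0,0,0,0,0,0],[0,0,0,0,0,0],[0,0,0,0,0,0]]], "gripper": 1, "force": 70}}

```text
t: 3.6
tool_pos: [0.5213, 0.0215, 0.2421]
tool_rot: [-3.141, 0.0, -0.001]
contact_force: [-0.8, 1.4, 5.3]
opening: 0.0204
grip_force: 68.5
```

```bash
python3 - <<'E'
from h import *
o=get_obs();print(o['t'],o['tool_pos'],o['opening'],o['grip_force'],o['contact_force'],o['wrist_torque'])
im,W=cloud('side');cv2.imwrite('pics/g.png',cv2.resize(im[110:290,160:400],None,fx=3,fy=3))
E
```

```text
3.6 [0.52134086 0.021536   0.2420983 ] 0.020423934157730878 68.53243701159954 [-0.81826126  1.38582072  5.3295404 ] [ 0.39618644  0.16573074 -0.00337364]
```

View pics/g.png

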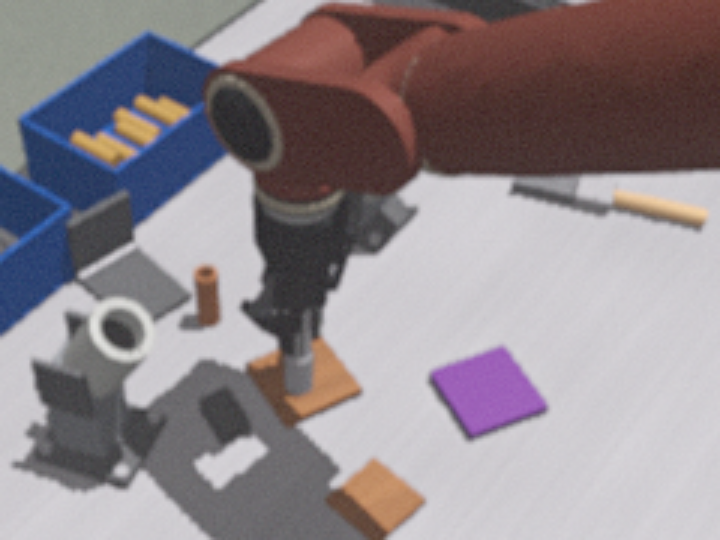

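Gripped: the side view shows the punch held upright at (300,370) in the crop. Lift and check how it hangs in the hand.

Emit:
{"op": "arm_command", "data": {"plan": [[[0,0,-0.5,0,0,0],[0,0,-2,0,0,0],[0,0,-4,0,0,0],[0,0,-6,0,0,0],[0,0,-8,0,0,0],[0,0,-10,0,0,0],[0,0,-12,0,0,0],[0,0,-13,0,0,0],[0,0,-13,0,0,0],[0,0,-13,0,0,0]]]}}

```text
t: 4.48
tool_pos: [0.5209, 0.0214, 0.3708]
tool_rot: [3.141, -0.001, -0.001]
contact_force: [0.2, 0.3, -4.0]
opening: 0.0207
grip_force: 68.5
```

```bash
python3 - <<'E'
from h import *
o=get_obs();print(o['t'],o['tool_pos'],o['opening'],o['contact_force'])
im,W=cloud('side')
p=o['tool_pos']
q=W.reshape(-1,3)
for z0,z1 in((.13,.15),(.15,.17),(.17,.195)):
    a=p[2]-.23
    s=q[(abs(q[:,0]-p[0])<.03)&(abs(q[:,1]-p[1])<.03)&(q[:,2]>a+z0-.13)&(q[:,2]<a+z1-.13)]
    print(len(s),s.mean(0).round(4)-p.round(4),s.min(0).round(3),s.max(0).round(3))
T=p.copy();T[2]=.42
c='low';A=AX[c];delta(RIM[c]+A*(.030+.2297),Rt(A))
print(RIM[c]+A*(.030+.2297))
cv2.imwrite('pics/h.png',cv2.resize(im[130:230,200:320],None,fx=5,fy=5))
E
```

```text
4.4833 [0.52092778 0.02135927 0.37080193] 0.020682434919979113 [ 0.18991557  0.30019022 -3.95356567]
56 [-0.0042  0.0081 -0.2192] [0.509 0.018 0.142] [0.532 0.037 0.16 ]
62 [-0.0032  0.0086 -0.2001] [0.509 0.017 0.161] [0.533 0.036 0.18 ]
68 [-0.0057  0.0058 -0.1788] [0.508 0.01  0.181] [0.531 0.043 0.206]
shift cm [-10.06  22.67   4.8 ] turn [ 0.     0.631 -0.   ]
[ 0.41985217 -0.2053      0.32210171]
```

View pics/h.png

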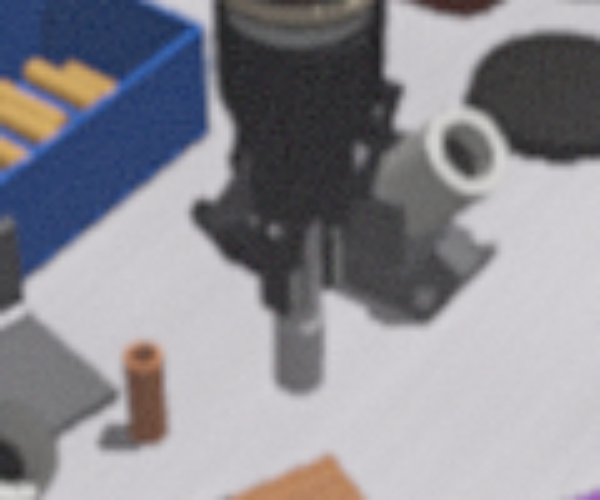

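The punch hangs straight, foot at (300,370) in the crop. Move to 60 mm outside the low rim on its axis (x −8.3, z +2.4).

Emit:
{"op": "arm_command", "data": {"plan": [[[-1,2,0,0,0.06,0],[-2,4,0,0,0.12,0],[-3.2,6.5,0.2,0,0.19,0],[-4.4,9,0.4,0,0.26,0],[-5.6,11.5,0.7,0,0.33,0],[-7,14,1,0,0.4,0],[-8.4,16.5,1.3,0,0.47,0],[-9.6,19,1.6,0,0.54,0],[-10.8,21,2,0,0.6,0],[-11.8,22.7,2.4,0,0.631,0],[-11.8,22.7,2.4,0,0.631,0],[-11.8,22.7,2.4,0,0.631,0]]]}}

```text
t: 5.53
tool_pos: [0.402, -0.2058, 0.3449]
tool_rot: [-2.987, 0.005, -0.967]
contact_force: [0.1, 0.1, -3.0]
opening: 0.0203
grip_force: 69.4
```

```bash
python3 - <<'E'
from h import *
o=get_obs();print(o['t'],o['tool_pos'],o['q'],o['contact_force'])
c='low';A=AX[c];delta(RIM[c]+A*(.008+.2297),Rt(A))
E
```

```text
5.5333 [ 0.40203192 -0.20582288  0.34492625] [-0.73263293 -0.48503855  2.20337355  0.48937642  0.989339    0.6598185 ] [ 0.13395834  0.05707001 -3.03135653]
shift cm [ 0.11 -0.05  5.09] turn [-0.001  0.002 -0.004]
```

Emit:
{"op": "arm_command", "data": {"plan": [[[0.1,0,1,0,0,0],[0.1,0,2,0,0,0],[0.1,-0.05,3,0,0,0],[0.1,-0.05,4,0,0,0],[0.1,-0.05,4.8,0,0,0],[0.1,-0.05,5.1,0,0,0],[0.1,-0.05,5.1,0,0,0],[0.1,-0.05,5.1,0,0,0],[0.1,-0.05,5.1,0,0,0]]]}}

```text
t: 6.28
tool_pos: [0.4342, -0.205, 0.3075]
tool_rot: [2.986, 0.0, 0.975]
contact_force: [0.5, 0.1, -3.5]
opening: 0.0203
grip_force: 69.4
```

```bash
python3 - <<'E'
from h import *
o=get_obs();print(o['t'],o['tool_pos'],o['contact_force'])
im,W=cloud('side');im2,_=cloud('top')
cv2.imwrite('pics/i.png',np.hstack([cv2.resize(im[120:200,250:330],None,fx=4.9,fy=4.9,interpolation=2),cv2.resize(im2[140:220,265:345],None,fx=4.9,fy=4.9,interpolation=2)]))
c='low';A=AX[c];Rg=Rt(A);delta(RIM[c]+A*(.008+.2297),Rg)
# foot front-edge points vs axis, in tool frame about rim centre
q=(W.reshape(-1,3)-RIM[c])@Rg
for a,b in((-.045,-.03),(-.03,-.012)):
    s=q[(np.hypot(q[:,0],q[:,1])<.022)&(q[:,2]>a)&(q[:,2]<b)];print(len(s),s.mean(0).round(4),s.min(0).round(4),s.max(0).round(4))
r=np.hypot(q[:,0],q[:,1]);s=q[(r>.016)&(r<.03)&(abs(q[:,2])<.006)];print('rim',len(s),s.min(0).round(4),s.max(0).round(4))
C=(calibration('side')['pose'][:3,3]-RIM[c])@Rg;print('cam dir',C)
E
```

```text
6.2833 [ 0.43415341 -0.20501359  0.30753911] [ 0.53664336  0.06506527 -3.54191019]
shift cm [-0.31  0.01  0.21] turn [ 0.001 -0.004  0.   ]
32 [ 0.0068 -0.0111 -0.037 ] [-0.0051 -0.0175 -0.045 ] [ 0.019  -0.0035 -0.03  ]
35 [ 0.0064 -0.0107 -0.0205] [-0.0065 -0.0163 -0.0295] [ 0.018  -0.0005 -0.0124]
rim 115 [-0.0255 -0.0293 -0.0052] [0.0283 0.0215 0.006 ]
cam dir [ 0.06243136 -0.79624044 -0.92309677]
```

View pics/i.png

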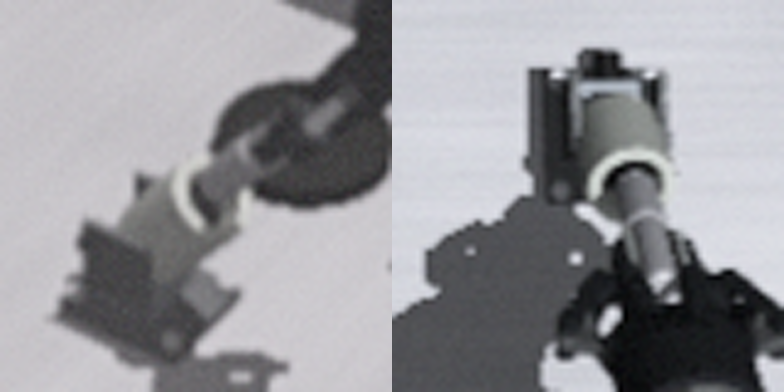

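The foot sits in front of the bore in both views (side crop about (210,190), top crop about (637,175)), some 4 mm high along tool x. Correct that, then enter.

Emit:
{"op": "arm_command", "data": {"plan": [[[-0.2,-0.05,0,0,0,0],[-0.4,-0.1,0,0,0,0],[-0.4,-0.1,0.2,0,0,0],[-0.4,-0.1,0.5,0,0,0],[-0.4,-0.1,0.8,0,0,0],[-0.4,-0.1,1,0,0,0],[-0.4,-0.1,1,0,0,0],[-0.4,-0.1,1,0,0,0],[-0.4,-0.1,1,0,0,0]]]}}

```text
t: 7.13
tool_pos: [0.4368, -0.204, 0.2967]
tool_rot: [-2.987, 0.0, -0.975]
contact_force: [0.1, 0.6, -3.3]
opening: 0.0202
grip_force: 69.4
```

```bash
cat > st.py <<'E'
import sys
from h import *
c=sys.argv[1];A=AX[c];o=get_obs();Rg=R.from_rotvec(o['tool_rot']).as_matrix()
f=o['contact_force'];foot=o['tool_pos']+Rg[:,2]*.2297
print('t',round(o['t'],2),'force tool',(Rg.T@f).round(1),'foot rel rim (tool axes mm)',(Rt(A).T@(foot-RIM[c])*1e3).round(1))
delta(RIM[c]+A*.2297,Rt(A),o)
E
python3 st.py low
```

```text
t 7.13 force tool [-1.9 -0.6  2.8] foot rel rim (tool axes mm) [-0.7 -1.3  0.5]
shift cm [ 0.13  0.13 -0.05] turn [ 0.    -0.003 -0.   ]
```

Emit:
{"op": "arm_command", "data": {"plan": [[[0,0,0.3,0,0,0],[0,0,0.6,0,0,0],[0,0,0.9,0,0,0],[0,0,1.2,0,0,0],[0,0,1.4,0,0,0],[0,0,1.4,0,0,0],[0,0,1.4,0,0,0]]]}}

```text
t: 7.72
tool_pos: [0.445, -0.204, 0.2851]
tool_rot: [-2.986, 0.0, -0.974]
contact_force: [-0.5, 0.4, -3.0]
opening: 0.02
grip_force: 69.4
```

```bash
python3 st.py low
```

```text
t 7.72 force tool [-2.2 -0.4  2.1] foot rel rim (tool axes mm) [-0.9 -1.4 14.7]
shift cm [ 0.14  0.13 -1.47] turn [-0.    -0.002 -0.   ]
```

Emit:
{"op": "arm_command", "data": {"plan": [[[0,0,0.1,0,0,0],[0,0,0.2,0,0,0],[0,0,0.3,0,0,0],[0,0,0.4,0,0,0],[0,0,0.5,0,0,0],[0,0,0.6,0,0,0],[0,0,0.7,0,0,0],[0,0,0.8,0,0,0],[0,0,0.8,0,0,0],[0,0,0.8,0,0,0]]]}}

```text
t: 8.55
tool_pos: [0.4498, -0.2041, 0.2791]
tool_rot: [2.986, -0.0, 0.975]
contact_force: [-3.4, 0.3, 1.1]
opening: 0.0204
grip_force: 70.0
```

```bash
python3 st.py low
```

```text
t 8.55 force tool [-2.1 -0.3 -2.9] foot rel rim (tool axes mm) [-0.4 -1.1 22.3]
shift cm [ 0.11  0.12 -2.23] turn [ 0.    -0.003 -0.   ]
```

Emit:
{"op": "arm_command", "data": {"plan": [[[0,0,0.1,0,0,0],[0,0,0.2,0,0,0],[0,0,0.3,0,0,0],[0,0,0.4,0,0,0],[0,0,0.5,0,0,0],[0,0,0.6,0,0,0],[0,0,0.6,0,0,0],[0,0,0.6,0,0,0]]]}}

```text
t: 9.22
tool_pos: [0.4533, -0.2041, 0.2744]
tool_rot: [2.986, 0.0, 0.975]
contact_force: [-7.2, 1.3, 2.4]
opening: 0.0207
grip_force: 70.4
```

```bash
python3 st.py low
```

```text
t 9.22 force tool [-4.4 -1.3 -6.2] foot rel rim (tool axes mm) [-0.3 -1.2 28.2]
shift cm [ 0.1   0.12 -2.82] turn [ 0.    -0.003  0.   ]
```

Emit:
{"op": "arm_command", "data": {"plan": [[[0,0,0.1,0,0,0],[0,0,0.2,0,0,0],[0,0,0.3,0,0,0],[0,0,0.3,0,0,0],[0,0,0.3,0,0,0]]]}}

```text
t: 9.63
tool_pos: [0.455, -0.2042, 0.2727]
tool_rot: [2.987, 0.001, 0.975]
contact_force: [-14.2, 2.7, 10.2]
opening: 0.0205
grip_force: 71.6
```

```bash
python3 st.py low
```

```text
t 9.63 force tool [ -5.4  -2.7 -16.6] foot rel rim (tool axes mm) [-0.  -1.1 30.6]
shift cm [ 0.07  0.11 -3.06] turn [-0.    -0.003  0.001]
```

Force rises steeply: the stop is met. Press 1 mm more, check the slope and hold.

Emit:
{"op": "arm_command", "data": {"plan": [[[0,0,0.05,0,0,0],[0,0,0.1,0,0,0],[0,0,0.1,0,0,0],[0,0,0.1,0,0,0],[0,0,0.1,0,0,0]]]}}

```text
t: 10.05
tool_pos: [0.4555, -0.2043, 0.2723]
tool_rot: [2.987, 0.002, 0.975]
contact_force: [-16.8, 2.7, 13.0]
opening: 0.0204
grip_force: 72.1
```

```bash
python3 st.py low
```

```text
t 10.05 force tool [ -5.9  -2.7 -20.4] foot rel rim (tool axes mm) [ 0.2 -1.1 31.3]
shift cm [ 0.05  0.1  -3.13] turn [-0.    -0.002  0.001]
```

Emit:
{"op": "arm_command", "data": {"plan": [[[0,0,0,0,0,0],[0,0,0,0,0,0],[0,0,0,0,0,0],[0,0,0,0,0,0],[0,0,0,0,0,0],[0,0,0,0,0,0],[0,0,0,0,0,0],[0,0,0,0,0,0],[0,0,0,0,0,0],[0,0,0,0,0,0],[0,0,0,0,0,0],[0,0,0,0,0,0]]]}}

```text
t: 11.05
tool_pos: [0.4555, -0.2043, 0.2723]
tool_rot: [-2.987, -0.002, -0.975]
contact_force: [-17.9, 1.9, 12.1]
opening: 0.02
grip_force: 72.1
```

```bash
python3 st.py low
```

```text
t 11.05 force tool [ -7.3  -1.9 -20.4] foot rel rim (tool axes mm) [ 0.1 -1.1 31.3]
shift cm [ 0.05  0.1  -3.13] turn [-0.    -0.002  0.001]
```

Emit:
{"op": "arm_command", "data": {"plan": [[[0.02,0.05,0.05,0,0,0],[0.05,0.1,0.1,0,0,0],[0.05,0.1,0.1,0,0,0],[0.05,0.1,0.1,0,0,0],[0.05,0.1,0.1,0,0,0],[0.05,0.1,0.1,0,0,0],[0.05,0.1,0.1,0,0,0],[0.05,0.1,0.1,0,0,0],[0.05,0.1,0.1,0,0,0],[0.05,0.1,0.1,0,0,0]]]}}

```text
t: 11.88
tool_pos: [0.4564, -0.2049, 0.2719]
tool_rot: [-2.985, -0.003, -0.972]
contact_force: [-22.5, 5.5, 16.7]
opening: 0.0205
grip_force: 72.9
```

```bash
python3 st.py low
```

```text
t 11.88 force tool [ -8.4  -5.6 -26.7] foot rel rim (tool axes mm) [ 0.4 -1.  32.1]
shift cm [ 0.    0.03 -3.21] turn [-0.002 -0.001  0.002]
```

8 N/mm is the cap's stiffness, so this is the stop. Withdraw along the axis.

Emit:
{"op": "arm_command", "data": {"plan": [[[0,0,-0.3,0,0,0],[0,0,-0.7,0,0,0],[0,0,-1.2,0,0,0],[0,0,-1.8,0,0,0],[0,0,-2.6,0,0,0],[0,0,-3.6,0,0,0],[0,0,-5,0,0,0],[0,0,-6.5,0,0,0],[0,0,-8,0,0,0],[0,0,-9,0,0,0],[0,0,-9,0,0,0],[0,0,-9,0,0,0]]]}}

```text
t: 12.88
tool_pos: [0.4033, -0.2052, 0.3433]
tool_rot: [2.985, -0.001, 0.976]
contact_force: [-0.5, -0.2, -4.2]
opening: 0.0204
grip_force: 69.4
```

```bash
python3 - <<'E'
from h import *
o=get_obs();print(o['t'],o['tool_pos'],o['contact_force'],o['q'])
c='tall';A=AX[c];delta(RIM[c]+A*(.060+.2297),Rt(A));print(RIM[c]+A*(.060+.2297))
im,W=cloud('side');q=(W.reshape(-1,3)-o['tool_pos'])@R.from_rotvec(o['tool_rot']).as_matrix()
for a,b in((.15,.17),(.185,.205),(.205,.225),(.225,.232),(.232,.24)):
    s=q[(np.hypot(q[:,0],q[:,1])<.03)&(q[:,2]>a)&(q[:,2]<b)];print(len(s),s.mean(0).round(4) if len(s) else 0)
E
```

```text
12.8833 [ 0.40332224 -0.20516686  0.34333927] [-0.47777845 -0.18392797 -4.24100204] [-0.72951487 -0.4824522   2.20497261  0.49303208  0.97860575  0.65501853]
shift cm [  8.04 -32.64  -3.15] turn [ 0.131 -0.129  0.082]
[0.44991813 0.12129052 0.41588756]
38 [ 0.0029 -0.0192  0.1593]
52 [ 0.0037 -0.0106  0.1945]
49 [ 0.0029 -0.0105  0.2156]
8 [ 0.0076 -0.0092  0.2284]
0 0
```

Emit:
{"op": "arm_command", "data": {"plan": [[[0,0,-1.5,0,0,0],[0.5,-1.5,-2.5,0.01,-0.01,0.01],[1.3,-4.5,-3.2,0.02,-0.02,0.01],[2.1,-8,-3.2,0.03,-0.03,0.02],[2.9,-11.5,-3.2,0.045,-0.045,0.03],[3.7,-15,-3.2,0.06,-0.06,0.04],[4.5,-18.5,-3.2,0.075,-0.075,0.05],[5.4,-22,-3.2,0.09,-0.09,0.06],[6.3,-25.5,-3.2,0.105,-0.105,0.066],[7.1,-29,-3.2,0.12,-0.12,0.074],[7.7,-31.5,-3.2,0.131,-0.129,0.082],[8,-32.6,-3.2,0.131,-0.129,0.082]]]}}

```text
t: 13.93
tool_pos: [0.4495, 0.1243, 0.4152]
tool_rot: [-2.896, 0.051, -0.738]
contact_force: [0.8, 0.6, -4.2]
opening: 0.0202
grip_force: 69.7
```

Emit:
{"op": "arm_command", "data": {"plan": [[[0,0,0,0,0,0],[0,0,0,0,0,0],[0,0,0,0,0,0],[0,0,0,0,0,0],[0,0,0,0,0,0],[0,0,0,0,0,0]]]}}

```text
t: 14.43
tool_pos: [0.4492, 0.1202, 0.4158]
tool_rot: [-2.898, 0.058, -0.743]
contact_force: [-0.2, 0.9, -4.6]
opening: 0.0203
grip_force: 69.7
```

```bash
python3 st.py tall
```

```text
t 14.43 force tool [-2.5 -0.2  4. ] foot rel rim (tool axes mm) [ -0.8   0.9 -60.4]
shift cm [ 0.06 -0.1   6.04] turn [-0.001  0.001 -0.001]
```

Emit:
{"op": "arm_command", "data": {"plan": [[[0.05,-0.05,1,0,0,0],[0.05,-0.1,2,0,0,0],[0.05,-0.1,3,0,0,0],[0.05,-0.1,4,0,0,0],[0.05,-0.1,4.8,0,0,0],[0.05,-0.1,5.1,0,0,0],[0.05,-0.1,5.1,0,0,0],[0.05,-0.1,5.1,0,0,0],[0.05,-0.1,5.1,0,0,0],[0.05,-0.1,5.1,0,0,0]]]}}

```text
t: 15.27
tool_pos: [0.4743, 0.1288, 0.3731]
tool_rot: [-2.897, 0.056, -0.745]
contact_force: [-0.8, -0.3, -3.1]
opening: 0.0203
grip_force: 69.6
```

```bash
python3 st.py tall; python3 - <<'E'
from h import *
im,W=cloud('side');im2,_=cloud('top')
cv2.imwrite('pics/j.png',np.hstack([cv2.resize(im[180:260,160:240],None,fx=4.9,fy=4.9,interpolation=2),cv2.resize(im2[130:210,150:230],None,fx=4.9,fy=4.9,interpolation=2)]))
c='tall';A=AX[c];Rg=Rt(A)
q=(W.reshape(-1,3)-RIM[c])@Rg
for a,b in((-.045,-.03),(-.03,-.012)):
    s=q[(np.hypot(q[:,0],q[:,1])<.022)&(q[:,2]>a)&(q[:,2]<b)];print(len(s),s.mean(0).round(4),s.min(0).round(4),s.max(0).round(4))
r=np.hypot(q[:,0],q[:,1]);s=q[(r>.016)&(r<.034)&(abs(q[:,2])<.006)];print('rim',len(s),s.min(0).round(4),s.max(0).round(4))
print('cam',(calibration('side')['pose'][:3,3]-RIM[c])@Rg)
E
```

```text
t 15.27 force tool [-2.2  0.8  2.2] foot rel rim (tool axes mm) [  0.5  -1.4 -10.2]
shift cm [-0.04  0.1   1.02] turn [-0.002 -0.     0.   ]
42 [ 0.0001 -0.012  -0.0372] [-0.0106 -0.0164 -0.0444] [ 0.014  -0.0029 -0.03  ]
49 [ 0.0005 -0.0121 -0.0213] [-0.0103 -0.0165 -0.03  ] [ 0.0148 -0.0024 -0.0121]
rim 196 [-0.0263 -0.0293 -0.0054] [0.0289 0.0246 0.0056]
cam [-0.12990078 -0.53729135 -0.82032713]
```

View pics/j.png

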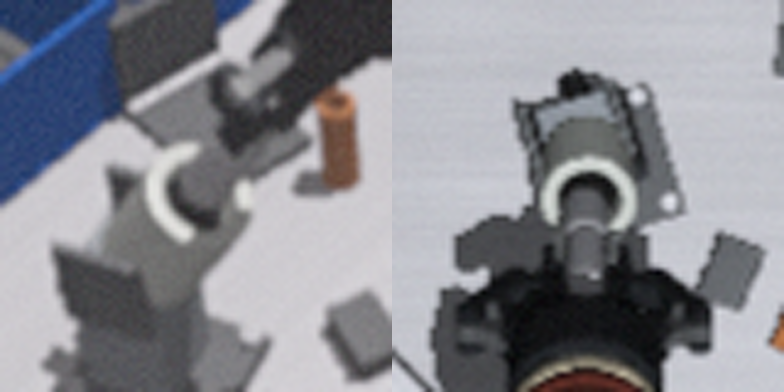

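The foot is centred on the bore in both views (side crop (205,185), top crop (588,195)). Enter.

Emit:
{"op": "arm_command", "data": {"plan": [[[-0.05,0.05,0.3,0,0,0],[-0.05,0.05,0.6,0,0,0],[-0.05,0.05,1,0,0,0],[-0.05,0.05,1.4,0,0,0],[-0.05,0.05,1.8,0,0,0],[-0.05,0.05,2.2,0,0,0],[-0.05,0.05,2.5,0,0,0],[-0.05,0.05,2.5,0,0,0],[-0.05,0.05,2.5,0,0,0]]]}}

```text
t: 16.12
tool_pos: [0.4858, 0.1318, 0.3499]
tool_rot: [-2.898, 0.056, -0.742]
contact_force: [-0.5, 0.3, -3.6]
opening: 0.0202
grip_force: 69.7
```

```bash
python3 st.py tall
```

```text
t 16.12 force tool [-2.1  0.3  2.9] foot rel rim (tool axes mm) [-1.1 -0.7 15.9]
shift cm [ 0.07  0.03 -1.59] turn [-0.002  0.002  0.   ]
```

Emit:
{"op": "arm_command", "data": {"plan": [[[0,0,0.1,0,0,0],[0,0,0.2,0,0,0],[0,0,0.3,0,0,0],[0,0,0.4,0,0,0],[0,0,0.5,0,0,0],[0,0,0.6,0,0,0],[0,0,0.7,0,0,0],[0,0,0.8,0,0,0],[0,0,0.9,0,0,0],[0,0,1,0,0,0],[0,0,1,0,0,0],[0,0,1,0,0,0]]]}}

```text
t: 17.12
tool_pos: [0.4907, 0.1331, 0.3419]
tool_rot: [-2.897, 0.056, -0.744]
contact_force: [-3.0, -0.3, 1.7]
opening: 0.0201
grip_force: 70.2
```

```bash
python3 st.py tall
```

```text
t 17.12 force tool [-1.8  0.  -3. ] foot rel rim (tool axes mm) [-0.4 -0.8 25.3]
shift cm [ 0.03  0.04 -2.53] turn [-0.002  0.     0.   ]
```

Emit:
{"op": "arm_command", "data": {"plan": [[[0,0,0.1,0,0,0],[0,0,0.2,0,0,0],[0,0,0.3,0,0,0],[0,0,0.4,0,0,0],[0,0,0.5,0,0,0],[0,0,0.6,0,0,0],[0,0,0.7,0,0,0],[0,0,0.7,0,0,0],[0,0,0.7,0,0,0]]]}}

```text
t: 17.87
tool_pos: [0.4941, 0.1341, 0.3359]
tool_rot: [-2.897, 0.056, -0.744]
contact_force: [-5.6, -1.9, 4.3]
opening: 0.0203
grip_force: 70.7
```

```bash
python3 st.py tall
```

```text
t 17.87 force tool [-2.7  1.2 -6.6] foot rel rim (tool axes mm) [-0.4 -0.9 32.3]
shift cm [ 0.03  0.04 -3.23] turn [-0.002  0.     0.   ]
```

Emit:
{"op": "arm_command", "data": {"plan": [[[0,0,0.1,0,0,0],[0,0,0.2,0,0,0],[0,0,0.3,0,0,0],[0,0,0.3,0,0,0],[0,0,0.3,0,0,0]]]}}

```text
t: 18.28
tool_pos: [0.4956, 0.1345, 0.3335]
tool_rot: [-2.897, 0.056, -0.743]
contact_force: [-6.4, -1.1, 5.3]
opening: 0.0203
grip_force: 70.8
```

```bash
python3 st.py tall
```

```text
t 18.28 force tool [-3.   0.3 -7.8] foot rel rim (tool axes mm) [-0.3 -0.9 35.1]
shift cm [ 0.02  0.04 -3.51] turn [-0.002  0.     0.   ]
```

Emit:
{"op": "arm_command", "data": {"plan": [[[0,0,0.1,0,0,0],[0,0,0.2,0,0,0],[0,0,0.2,0,0,0],[0,0,0.2,0,0,0]]]}}

```text
t: 18.62
tool_pos: [0.4964, 0.1348, 0.3327]
tool_rot: [-2.898, 0.055, -0.743]
contact_force: [-12.7, -3.5, 11.5]
opening: 0.0203
grip_force: 71.9
```

```bash
python3 st.py tall
```

```text
t 18.62 force tool [ -5.4   1.7 -16.5] foot rel rim (tool axes mm) [-0.1 -1.  36.2]
shift cm [-0.02  0.06 -3.62] turn [-0.002  0.001  0.001]
```

Emit:
{"op": "arm_command", "data": {"plan": [[[0,0,0.05,0,0,0],[0,0,0.1,0,0,0],[0,0,0.1,0,0,0],[0,0,0.1,0,0,0]]]}}

```text
t: 18.95
tool_pos: [0.4969, 0.1349, 0.3323]
tool_rot: [-2.898, 0.055, -0.743]
contact_force: [-15.6, -3.0, 15.2]
opening: 0.0199
grip_force: 72.3
```

```bash
python3 st.py tall
```

```text
t 18.95 force tool [ -6.3   0.6 -21. ] foot rel rim (tool axes mm) [ 0.1 -1.  36.8]
shift cm [-0.04  0.06 -3.68] turn [-0.002  0.001  0.001]
```

The steep rise is there (about 8 N/mm at 24 N axial). Press slightly more, hold 1 s, then withdraw.

Emit:
{"op": "arm_command", "data": {"plan": [[[0,0,0.05,0,0,0],[0,0,0.05,0,0,0],[0,0,0.05,0,0,0],[0,0,0.05,0,0,0],[0,0,0.05,0,0,0],[0,0,0.05,0,0,0],[0,0,0.05,0,0,0],[0,0,0.05,0,0,0],[0,0,0.05,0,0,0],[0,0,0.05,0,0,0],[0,0,0.05,0,0,0],[0,0,0.05,0,0,0]]]}}

```text
t: 19.95
tool_pos: [0.4971, 0.1349, 0.3321]
tool_rot: [-2.898, 0.055, -0.743]
contact_force: [-17.1, -3.6, 15.5]
opening: 0.0203
grip_force: 72.5
```

```bash
python3 st.py tall
```

```text
t 19.95 force tool [ -7.4   1.1 -22.1] foot rel rim (tool axes mm) [ 0.2 -1.  37.1]
shift cm [-0.05  0.07 -3.71] turn [-0.001  0.001  0.001]
```

Emit:
{"op": "arm_command", "data": {"plan": [[[0,0,-0.3,0,0,0],[0,0,-0.7,0,0,0],[0,0,-1.2,0,0,0],[0,0,-1.8,0,0,0],[0,0,-2.6,0,0,0],[0,0,-3.6,0,0,0],[0,0,-5,0,0,0],[0,0,-6.5,0,0,0],[0,0,-8,0,0,0],[0,0,-9,0,0,0],[0,0,-9,0,0,0],[0,0,-9,0,0,0]]]}}

```text
t: 20.95
tool_pos: [0.4536, 0.1226, 0.4079]
tool_rot: [-2.898, 0.056, -0.743]
contact_force: [0.6, 0.7, -3.7]
opening: 0.0203
grip_force: 69.7
```

```bash
python3 st.py tall; python3 - <<'E'
from h import *
delta(np.array([.525,.018,.330]),Rt(AX['up']))
E
```

```text
t 20.95 force tool [-1.3 -0.2  3.6] foot rel rim (tool axes mm) [ -0.9  -0.5 -51.1]
shift cm [0.07 0.02 5.11] turn [-0.001  0.001  0.   ]
shift cm [ 3.32 11.54  8.77] turn [-0.151 -0.501 -0.038]
```

Emit:
{"op": "arm_command", "data": {"plan": [[[0,2,0,0,0,0],[0,4,0,-0.02,-0.06,0],[0,6,0.5,-0.03,-0.12,-0.01],[0.2,8,1.2,-0.05,-0.18,-0.01],[0.6,9.5,2.2,-0.07,-0.24,-0.02],[1.1,10.5,3.5,-0.09,-0.31,-0.02],[1.7,11,5,-0.11,-0.38,-0.03],[2.3,11.4,6.5,-0.135,-0.45,-0.035],[2.9,11.5,7.8,-0.151,-0.501,-0.038],[3.3,11.5,8.8,-0.151,-0.501,-0.038],[3.3,11.5,8.8,-0.151,-0.501,-0.038],[3.3,11.5,8.8,-0.151,-0.501,-0.038]]]}}

```text
t: 21.95
tool_pos: [0.5251, 0.0187, 0.3278]
tool_rot: [-3.141, -0.001, 0.005]
contact_force: [-0.6, -1.0, -2.7]
opening: 0.0202
grip_force: 69.7
```

Emit:
{"op": "arm_command", "data": {"plan": [[[0,0,0,0,0,0],[0,0,0,0,0,0],[0,0,0,0,0,0],[0,0,0,0,0,0]]]}}

```text
t: 22.28
tool_pos: [0.525, 0.0186, 0.3303]
tool_rot: [-3.141, -0.0, -0.002]
contact_force: [0.1, 0.8, -2.6]
opening: 0.0199
grip_force: 69.8
```

```bash
python3 - <<'E'
from h import *
o=get_obs();print(o['t'],o['tool_pos'],o['contact_force']);delta(np.array([.526,.017,.2445]),Rt(AX['up']))
im,W=cloud('side');q=W.reshape(-1,3)-o['tool_pos']
for a,b in((-.225,-.21),(-.21,-.19)):
    s=q[(np.hypot(q[:,0],q[:,1])<.03)&(q[:,2]>a)&(q[:,2]<b)];print(len(s),s.mean(0).round(4))
E
```

```text
22.2833 [0.52496732 0.01860536 0.33029361] [ 0.10233627  0.80786829 -2.58850133]
shift cm [0.09 0.16 8.58] turn [-0.    -0.001  0.   ]
37 [-0.0035  0.0092 -0.2179]
55 [-0.0038  0.0085 -0.2004]
```

Emit:
{"op": "arm_command", "data": {"plan": [[[0.1,0.1,1.5,0,0,0],[0.1,0.1,3,0,0,0],[0.1,0.1,4.5,0,0,0],[0.1,0.1,6,0,0,0],[0.1,0.1,7.2,0,0,0],[0.1,0.1,8,0,0,0],[0.1,0.1,8.4,0,0,0],[0.1,0.1,8.6,0,0,0],[0.1,0.1,8.6,0,0,0],[0.1,0.1,8.6,0,0,0]]]}}

```text
t: 23.17
tool_pos: [0.5266, 0.0176, 0.2445]
tool_rot: [-3.141, -0.0, -0.002]
contact_force: [-0.1, 0.0, -4.0]
opening: 0.0204
grip_force: 69.8
```

Emit:
{"op": "arm_command", "data": {"plan": [[[0,0,0.05,0,0,0],[0,0,0.1,0,0,0],[0,0,0.15,0,0,0],[0,0,0.2,0,0,0],[0,0,0.2,0,0,0],[0,0,0.2,0,0,0]]]}}

```text
t: 23.67
tool_pos: [0.5264, 0.0176, 0.2422]
tool_rot: [-3.141, -0.0, -0.001]
contact_force: [-0.5, 0.5, -0.8]
opening: 0.0202
grip_force: 70.1
```

Contact begins (the weight is taken). Settle 0.5 mm more, then open.

Emit:
{"op": "arm_command", "data": {"plan": [[[0,0,0.03,0,0,0],[0,0,0.05,0,0,0],[0,0,0.05,0,0,0],[0,0,0.05,0,0,0]]]}}

```text
t: 24.0
tool_pos: [0.5265, 0.0176, 0.2421]
tool_rot: [-3.141, -0.0, -0.001]
contact_force: [-3.6, 0.3, 5.4]
opening: 0.0202
grip_force: 70.7
```

Emit:
{"op": "arm_command", "data": {"plan": [[[0,0,0,0,0,0],[0,0,0,0,0,0],[0,0,0,0,0,0],[0,0,0,0,0,0],[0,0,0,0,0,0],[0,0,0,0,0,0],[0,0,0,0,0,0],[0,0,0,0,0,0],[0,0,0,0,0,0],[0,0,0,0,0,0]]], "gripper": -1}}

```text
t: 24.83
tool_pos: [0.5262, 0.0177, 0.2411]
tool_rot: [-3.141, -0.0, 0.0]
contact_force: [0.0, 0.6, -0.4]
opening: 0.0851
grip_force: 0.0
```

Emit:
{"op": "arm_command", "data": {"plan": [[[0,0,-0.5,0,0,0],[0,0,-1.5,0,0,0],[0,0,-3,0,0,0],[0,0,-5,0,0,0],[0,0,-8,0,0,0],[0,0,-11,0,0,0],[0,0,-14,0,0,0],[0,0,-16,0,0,0],[0,0,-16,0,0,0],[0,0,-16,0,0,0]]]}}

```text
t: 25.67
tool_pos: [0.5264, 0.0176, 0.4037]
tool_rot: [3.141, 0.0, 0.007]
contact_force: [-0.2, 0.2, -0.7]
opening: 0.0854
grip_force: 0.0
```

```bash
python3 - <<'E'
from h import *
o=get_obs();print(o['t'],o['tool_pos'],o['opening'])
im,W=cloud('side');cv2.imwrite('pics/k.png',cv2.resize(im[110:290,160:400],None,fx=3,fy=3))
p=W.reshape(-1,3);p=p[(abs(p[:,0]-.526)<.03)&(abs(p[:,1]-.018)<.03)]
for a,b in((.025,.05),(.07,.1),(.1,.14)):
    s=p[(p[:,2]>a)&(p[:,2]<b)];print(len(s),s.mean(0).round(4),s.max(0).round(4))
E
```

```text
25.6667 [0.52640662 0.01756138 0.4036834 ] 0.08538461932965835
60 [0.5227 0.0265 0.0381] [0.5362 0.034  0.0499]
59 [0.5226 0.0253 0.0857] [0.5328 0.0311 0.0991]
72 [0.5256 0.0227 0.1129] [0.5379 0.0308 0.1212]
```

View pics/k.png

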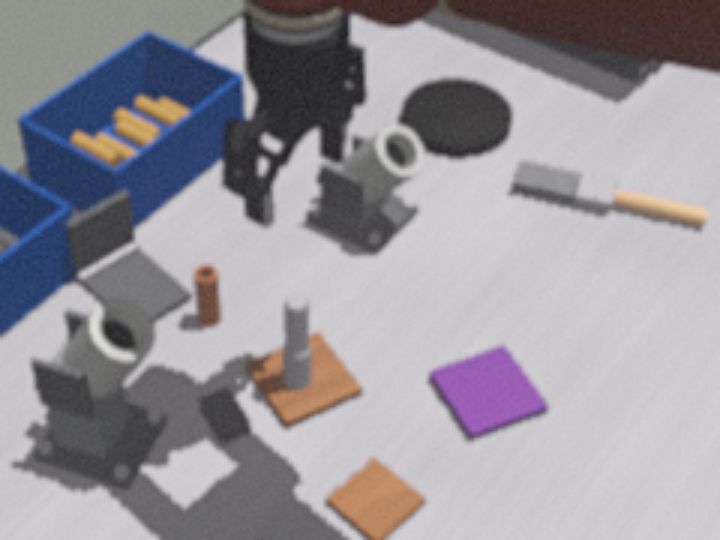

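The punch stands upright on its pad at crop px (298,345), about 5 mm from the middle. The gripper is clear and the bystanders are where they were.

```bash
python3 -c "
from station import finish_job
print(finish_job())"
```

```text
the job is handed in; nothing more can be done
None
```

Both plungers were pushed to their stops, low switch first, each held for about a second and released; the punch then went back upright about 5 mm from its pad's middle, and the job was handed in at about 26 s with no verdict returned.

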